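# Turn the vial carousel by its rim and fetch the white-capped vial

## Task

Turn the round vial carousel by pressing gently on its black rubber rim and dragging it round, until the white-capped vial stands in line with the white pointer stripe at the front of the plinth; let go of the rim there. Then lift that vial out and stand it upright, all the way down, in the blue vial cup, leaving its empty pocket in line with the pointer. Do not use any vial as a handle for turning, do not touch the black-capped vials, do not drop the white-capped one, and leave the other things on the table alone.

Things in the scene. Friction and masses are not known exactly. Their poses are not given: they have to be found in the camera images.
- plinth: Fixed grey round plinth under the carousel, 196 mm in diameter, 22 mm high. Origin on the carousel's axis at table height, z up; its own -x axis is its front, roughly towards the robot. In front a flat grey tongue 34 mm wide and 10 mm high runs out to 160 mm from the axis, with a white pointer stripe along its middle.
- pointer (a point): The middle of the white pointer stripe: on the plinth's tongue, 140 mm from the axis along the plinth's -x, 11 mm above the table.
- carousel: White turntable with a black rubber rim, 240 mm in diameter; plain upright rim from 26 to 56 mm above the table, no handle. Origin on its axis at table height; turns about z, both ways, no stops. Stiff bearing: takes about 4 N tangentially at the rim, and stays where it is left. It is delicate: more than 15 N of contact force on it is too much.
- hub (a point): Centre of the carousel's top, on its axis, 59 mm above the table (a metal disc of 32 mm). Rubber rim: friction coefficient 0.7 to 1, so a finger must press inward with some 6 to 9 N to drag it without slipping. The rim is rigid, and the tyre runs out of true: its outer face lies 116 to 124 mm from the axis, so find it by touch.
- pocket0 (a point): Centre of a carousel pocket's floor (round grey lip, 32 mm inside, 37 outside, 6 high), 62 mm from the axis, 56 mm above the table, at 50 degrees from the carousel's own -x towards its +y on the carousel
- pocket1 (a point): Centre of a carousel pocket's floor (round grey lip, 32 mm inside, 37 outside, 6 high), 62 mm from the axis, 56 mm above the table, at 50 degrees from the carousel's own -x towards its -y on the carousel
- pocket2 (a point): Centre of a carousel pocket's floor (round grey lip, 32 mm inside, 37 outside, 6 high), 62 mm from the axis, 56 mm above the table, at 130 degrees from the carousel's own -x towards its -y on the carousel
- pocket3 (a point): Centre of a carousel pocket's floor (round grey lip, 32 mm inside, 37 outside, 6 high), 62 mm from the axis, 56 mm above the table, at 130 degrees from the carousel's own -x towards its +y on the carousel
- white_vial: The vial to fetch: brown glass with a white screw cap and a label with a green band, 24 mm in diameter, 57 mm tall (body up to 47 mm, cap 19 mm in diameter above), 28 g. Origin at the centre of its underside, z up its axis. It starts upright and loose in one of the two pockets nearest the front, 30 to 70 degrees round from the pointer, to one side or the other.
- black_vial_1: Brown vial with a black cap, 24 mm in diameter, 57 mm tall, loose in a carousel pocket; origin at the centre of its underside.
- black_vial_2: Brown vial with a black cap, 27 mm in diameter, 61 mm tall, loose in a carousel pocket; origin at the centre of its underside.
- black_vial_3: Brown vial with a black cap, 25 mm in diameter, 59 mm tall, loose in a carousel pocket; origin at the centre of its underside.
- cup: Shallow blue vial cup fixed to the table: 70 mm square foot plate 10 mm high, on it an upright open ring 34 mm inside, 41 mm outside, its rim 20 mm above the table. Origin at the centre of its underside, z up.
- cup_floor (a point): Centre of the cup's inner floor, 10 mm above the table, where the vial's underside comes to stand.
- amber_jar: Bystander: brown jar with white cap, 45 mm in diameter, 55 mm tall; origin at the centre of its underside.
- slide_box: Bystander: green and white slide box, 78x28x20 mm; origin at the centre of its underside.
- glass_beaker: Bystander: small empty glass beaker, 57 mm in diameter, 66 mm tall; origin at the centre of its underside.
- red_pen: Bystander: red and white marker pen lying down, 135 mm long, 17 mm thick; origin at the centre of its underside.
Mind the look-alikes: they are no part of the job. What is shaped like the black_vial_2 but purple or turquoise is not meant.

How it is judged:
By the outcome, as a careful person would: the job done as asked, in the order asked, and still so for the second after the job is handed in, with the robot touching nothing.
It also fails if it takes over 72 s, if anything falls off the work surface, if the arm or the gripper's body presses on something with over 40 N, if the wrist force passes 120 N, or if a joint passes its speed limit or range.

## Robot

A 6-joint arm with a two-finger parallel gripper is mounted at the origin on a cart in front of the work surface, level with it; the furniture and walls round the work are solid. World frame = base frame: x ahead of the robot, y to its left, z up, the work surface at z = 0. Lengths are in mm, angles in rad, forces in N, time in s.
With the tool pointing down it reaches from about 275 to 750 mm from the base axis. Payload 10.2 kg.
Tool frame: the origin (TCP) lies at the very end of the fingers, on their centre line; the grasp point (between the pads) lies 19 mm behind it; z points along the fingers, x is the direction in which the jaws open and shut, and the axes are right-handed (so a half turn about z gives the same grasp; the last joint's range is limited). The gripper opens to 85 mm and grips with 20 to 120 N. Pads are 22 mm wide; open, the fingers measure 114 mm over their backs; the gripper's body (76 mm by 85 mm) begins 54 mm behind the grasp point. The pads swing forward as they close: fully open they stand 13 mm farther back than shut.
Start: joints at [0.908, 0.313, 1.498, -0, 1.331, -0.223], TCP at [223.536, 475.04, 231.294] pointing down, gripper open.
Joint ranges: [-2.94, 2.94], [-0.97, 2.17], [0.19, 2.56], [-1.23, 4.37], [0.02, 3.11], [-2.88, 2.88]. Speed limits (rad/s): [2.39, 2.39, 3.01, 3.14, 3.14, 3.14].

## Interface

Orientations are given as a unit quaternion [w, x, y, z].
In Python, from rig import telemetry, capture, camera_model, finish_job gives the robot as it stands.
- The arm moves only by the shell command python3 -m inch 'ROWS' [FORCE]. ROWS is JSON, a list of rows, each a list of 5 numbers: the shift along the tool's x, y, z in m, then the turn about the tool's z in rad, then the finger opening in m, from 0 to 0.0854. A call has exactly 5 rows; each row shifts and turns the pose as measured when the row begins, along the tool's axes as they then stand; what a row does not reach is not made up. A row lasts 1/12 s, in which the tool goes at most 41.7 mm and 7.16 degrees, less where a joint would pass 70% of its speed; a pose out of reach is approached as far as the arm can. A call with a gripper value outside its range is refused whole. The fingers move at their own pace and stop on an object; FORCE is the grip in N (left out, the last holds). Time passes only in rows, so rows that do not move let the fingers close, or fill a call up. It gives the time, the measured TCP pose, the force and the opening at its end, in the units of the state.
- telemetry.sense(): the state, without advancing time (a new reading comes with each control period).
- capture(name): name is "scene" or "top" or "wrist"; returns the picture (384x512x3 uint8, blue, green, red); there is no depth.
- camera_model(name): a dict with "mtx" (3x3 intrinsics, pixels), "camera_from_world" (4x4, takes a point from world to camera coordinates). Camera axes: x right, y down, z forward; pixel columns grow to the right and rows downward; lengths in mm; the calibration is good to about 2 mm. A picture is of the moment at which its call begins: read the wrist's pose just before it. camera_model takes no time and is no camera call; for the wrist camera it gives the pose at the moment of the call.
- finish_job(): hands the job in, once; it reports no verdict.
The state is a dict: "time_s": time; "joints": joint angles; "dq": joint speeds; "tau": joint torques, N m; "eef_pos": TCP position; "ee_rot": TCP orientation; "force": force on the tool from outside, world axes, zero at the start; "wrist_torque": the same for the moment, N m; "grip_width": opening from 0.0 (shut) to 1.0 (fully open).
Only numpy, scipy, OpenCV 4.12 (cv2) and the standard library are available. Lean on these libraries where they do the work, as an engineer would, in place of code of your own. Each camera call takes 0.05 s, during which the arm holds its last target. There are 200 camera calls.

## Working session

There is one attempt and no reset: what is moved stays moved. The work goes in short steps, Python scripts to look and compute and a shell command to move; the robot and the scene stay as the last step left them, time stands still between calls to the robot, and variables do not carry over. Pictures are saved under pics/ and viewed, about 8 in all and at most 12, crops included, and the job is handed in when it is done.

```bash
mkdir -p pics; ls
python3 - <<'E'
from rig import telemetry,capture,camera_model
import cv2,numpy as np
s=telemetry.sense();print(s)
for n in("top","scene"):
    cv2.imwrite(f"pics/{n}0.png",capture(n)); m=camera_model(n);print(n,np.round(m["mtx"],1).tolist(),np.round(m["camera_from_world"],3).tolist())
E
```

```text
pics
{'time_s': 0.0, 'joints': array([ 9.07594641e-01,  3.13436058e-01,  1.49842776e+00,  1.46751880e-05,
        1.33100294e+00, -2.23409037e-01]), 'dq': array([ 5.84399990e-04,  7.89232372e-04,  2.08777980e-04,  1.37443732e-03,
        7.47548163e-05, -1.35115405e-04]), 'tau': array([ 1.13740073e-04, -4.12263429e+01, -2.59743333e+01, -8.46494595e-05,
        4.13582355e-03,  1.21676612e-05]), 'eef_pos': array([223.37143394, 474.83029571, 230.74572144]), 'ee_rot': array([ 2.06990900e-04,  8.44320566e-01,  5.35838012e-01, -6.02526870e-04]), 'force': array([ 0.38742876,  0.27290313, -0.30011283]), 'wrist_torque': array([-0.00479531, -0.03072414, -0.01901526]), 'grip_width': 1.001378344489723}
top [[496.4, 0.0, 250.5], [0.0, 496.4, 195.5], [0.0, 0.0, 1.0]] [[0.026, -1.0, 0.017, -2.753], [-0.983, -0.029, -0.18, 559.858], [0.18, -0.012, -0.984, 1709.844], [0.0, 0.0, 0.0, 1.0]]
scene [[445.5, 0.0, 257.4], [0.0, 445.5, 184.1], [0.0, 0.0, 1.0]] [[0.612, -0.791, -0.012, -295.627], [-0.56, -0.422, -0.713, 385.505], [0.559, 0.443, -0.701, 998.504], [0.0, 0.0, 0.0, 1.0]]
```

Run:
```python
import cv2
t=cv2.imread("pics/top0.png");s=cv2.imread("pics/scene0.png")
cv2.imwrite("pics/top0b.png",cv2.resize(t[110:350,90:410],None,fx=2.5,fy=2.5,interpolation=cv2.INTER_CUBIC))
```

```text
(no output)
```

View pics/top0b.png

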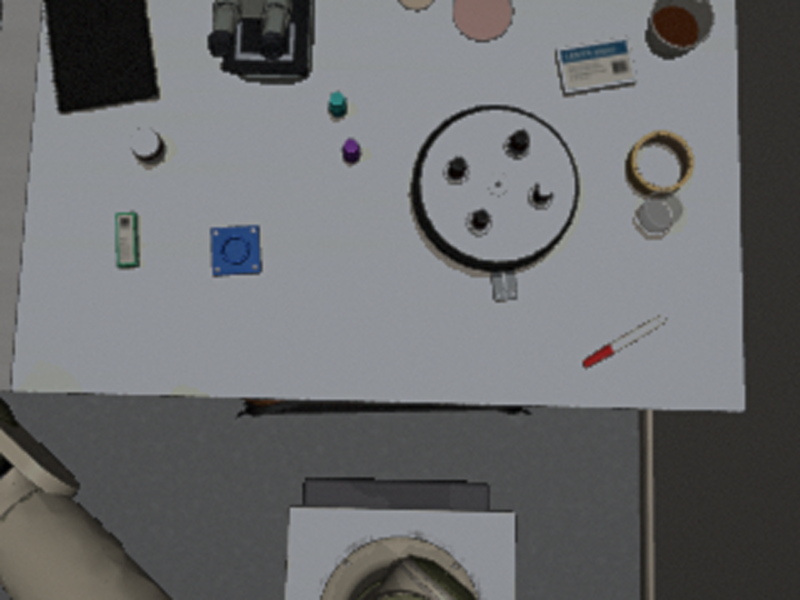

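View pics/scene0.png

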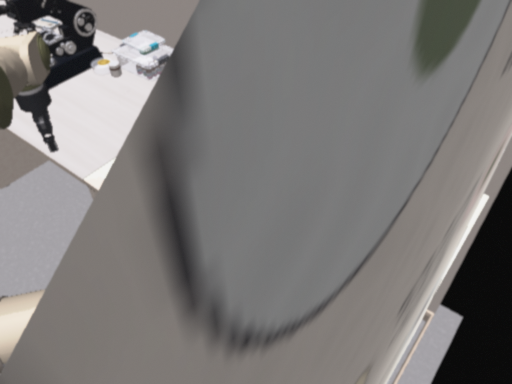

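The top view (crop scale 2.5, offset 90,110) shows the carousel's hub at crop (497,185), the tongue at (504,288), the white-capped vial on the right at about (540,195), the black caps at (480,218), (457,168) and (518,142), and the cup at (236,250). The arm blocks the scene camera. Next I'll measure these points.

```bash
cat > h.py <<'E'
import cv2,numpy as np
from rig import telemetry,capture,camera_model
def ray(n,px,z,m=None):
    m=m or camera_model(n);T=np.array(m["camera_from_world"]);K=np.array(m["mtx"])
    R,t=T[:3,:3],T[:3,3];c=-R.T@t
    d=(R.T@np.linalg.inv(K)@np.c_[np.atleast_2d(px).astype(float),np.ones(len(np.atleast_2d(px)))].T).T
    return c+d*((z-c[2])/d[:,2])[:,None]
def proj(n,P,m=None):
    m=m or camera_model(n);T=np.array(m["camera_from_world"]);K=np.array(m["mtx"])
    q=K@(T[:3,:3]@np.array(P,float)+T[:3,3]);return q[:2]/q[2]
def st():
    s=telemetry.sense();w,x,y,z=s["ee_rot"]
    X=np.array([1-2*(y*y+z*z),2*(x*y+w*z),2*(x*z-w*y)]);Y=np.array([2*(x*y-w*z),1-2*(x*x+z*z),2*(y*z+w*x)])
    return s,X,Y
def delta(target):
    s,X,Y=st();d=np.array(target)-s["eef_pos"];Z=np.cross(X,Y)
    return np.round([d@X,d@Y,d@Z],1)
E
python3 - <<'E'
from h import *
t=cv2.imread("pics/top0.png");f=lambda x,y:(90+x/2.5,110+y/2.5)
hsv=cv2.cvtColor(t,cv2.COLOR_BGR2HSV)
# disc: outer black rim contour
g=hsv[...,2]; blk=((g<70)).astype(np.uint8); 
n,l,s,c=cv2.connectedComponentsWithStats(blk)
for i in range(1,n):
    if s[i,4]>5 and 240<c[i][0]<340 and 140<c[i][1]<230:
        print(i,s[i],c[i])
print("hub guess",ray("top",f(497,185),59),"tongue",ray("top",f(504,286),11))
b=cv2.inRange(hsv,(95,120,60),(125,255,255));M=cv2.moments(b)
n,l,s,c=cv2.connectedComponentsWithStats(b);i=1+np.argmax(s[1:,4]);print("cup",s[i],c[i],ray("top",c[i],10), cv2.minAreaRect(np.argwhere(l==i)[:,::-1].astype(np.float32)))
# white inner disc
w=((g>0)).astype(np.uint8)
for k,(x,y) in dict(w=(540,195),b1=(480,215),b2=(457,166),b3=(518,142)).items(): print(k,ray("top",f(x,y),113))
cv2.imwrite("pics/top0c.png",cv2.resize(t[145:235,245:335],None,fx=6.6,fy=6.6,interpolation=cv2.INTER_CUBIC))
for k,(x,y) in dict(pen1=(585,362),pen2=(665,318),jar=(148,142),box=(127,240),beak=(657,213),purp=(350,150),turq=(337,103)).items(): print(k,ray("top",f(x,y),30).round())
E
```

```text
28 [254 152  68  69 545] [280.63853211 192.26605505]
29 [293 162   9  11  64] [296.953125 166.828125]
34 [269 173   8   9  53] [272.32075472 177.16981132]
35 [303 184   8   8  31] [305.58064516 188.61290323]
36 [279 194   7   8  45] [281.71111111 197.48888889]
hub guess [[ 603.64447229 -122.04863227   59.        ]] tongue [[ 465.73261172 -138.27435368   11.        ]]
cup [175 201  19  19 322] [183.74223602 209.98447205] [[507.11607269 251.20216522  10.        ]] ((184.0, 210.0), (18.0, 18.0), 90.0)
w [[ 580.06343822 -176.48913089  113.        ]]
b1 [[549.72595642 -94.39818689 113.        ]]
b2 [[617.43848335 -61.66063077 113.        ]]
b3 [[ 653.97399238 -145.53232138  113.        ]]
pen1 [[ 359. -252.   30.]]
pen2 [[ 424. -366.   30.]]
jar [[658. 381.  30.]]
box [[514. 402.  30.]]
beak [[ 575. -356.   30.]]
purp [[655.  89.  30.]]
turq [[725. 110.  30.]]
```

View pics/top0c.png

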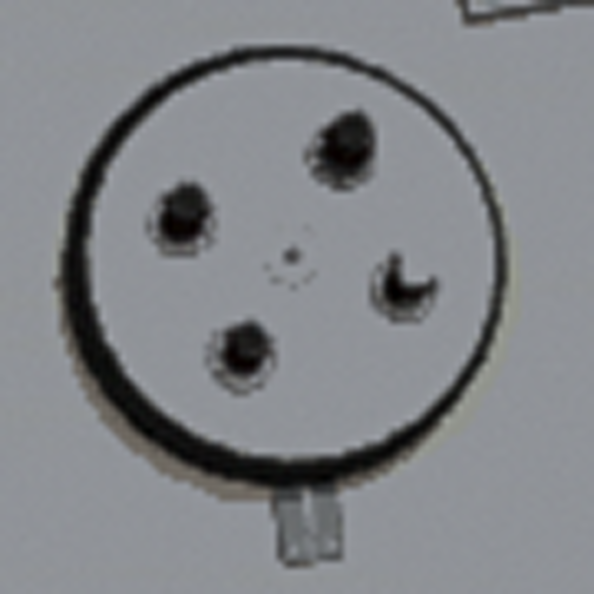

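The right-hand pocket carries the white cap, so the carousel has to turn clockwise seen from above. I'll move towards the front of the carousel to get a closer wrist view.

```bash
for i in 1; do python3 -m inch '[[-0.026,0.028,0,0,0],[-0.026,0.028,0,0,0],[-0.026,0.028,0,0,0],[-0.026,0.028,0,0,0],[-0.026,0.028,0,0,0]]'; python3 -m inch '[[-0.026,0.028,0,0,0],[-0.026,0.028,0,0,0],[-0.026,0.028,0,0,0],[-0.026,0.028,0,0,0],[-0.026,0.028,0,0,0]]';python3 -m inch '[[-0.026,0.028,0,0,0],[-0.026,0.028,0,0,0],[-0.026,0.028,0,0,0],[-0.026,0.028,0,0,0],[0,0,0,0,0]]'; done
python3 - <<'E'
from h import *
m=camera_model("wrist");T=m["camera_from_world"];print(m["mtx"],"cam pos",-T[:3,:3].T@T[:3,3],"fwd",T[2,:3])
s,X,Y=st();print(s["eef_pos"],X,Y,s["force"])
for P in [(604,-122,59),(464,-138,11),(580,-176,113)]:print(proj("wrist",P,m),proj("scene",P))
cv2.imwrite("pics/w1.png",capture("wrist"));cv2.imwrite("pics/s1.png",capture("scene"))
E
```

```text
time_s: 0.52
eef_pos: [293.7, 295.4, 228.2]
ee_rot: [-0.0, 0.841, 0.54, -0.002]
force: [0.9, -0.0, 0.3]
grip_width: 0.297
time_s: 0.93
eef_pos: [367.1, 110.1, 227.8]
ee_rot: [-0.0, 0.841, 0.541, -0.002]
force: [0.7, 0.2, -1.3]
grip_width: -0.002
time_s: 1.35
eef_pos: [427.9, -44.0, 227.3]
ee_rot: [0.0, 0.843, 0.539, -0.003]
force: [0.4, 1.0, -1.6]
grip_width: -0.002
[[265.45576131   0.         252.53902839]
 [  0.         265.45576131 191.15103789]
 [  0.           0.           1.        ]] cam pos [360.96061935 -11.06714442 371.24304671] fwd [ 0.26121862 -0.12614203 -0.9570021 ]
[427.89046144 -44.00757314 227.32716916] [ 0.41990769  0.9075552  -0.00459322] [ 0.90755701 -0.41992131 -0.00252522] [ 0.38056033  0.97469718 -1.61901017]
[254.68120209 307.62665479] [318.25803104 204.41617509]
[204.53539727 215.77172824] [293.78429231 250.0356069 ]
[206.56867467 339.38655485] [332.65144891 204.86284517]
```

Run:
```python
import cv2,numpy as np
a=cv2.imread("pics/w1.png");b=cv2.imread("pics/s1.png")
a=cv2.resize(a[150:384,80:400],(800,585),interpolation=cv2.INTER_CUBIC)
cv2.imwrite("pics/w1b.png",a)
b=cv2.resize(b[140:300,220:420],None,fx=4,fy=3.7,interpolation=cv2.INTER_CUBIC);cv2.imwrite("pics/s1b.png",b)
```

```text
(no output)
```

View pics/w1b.png

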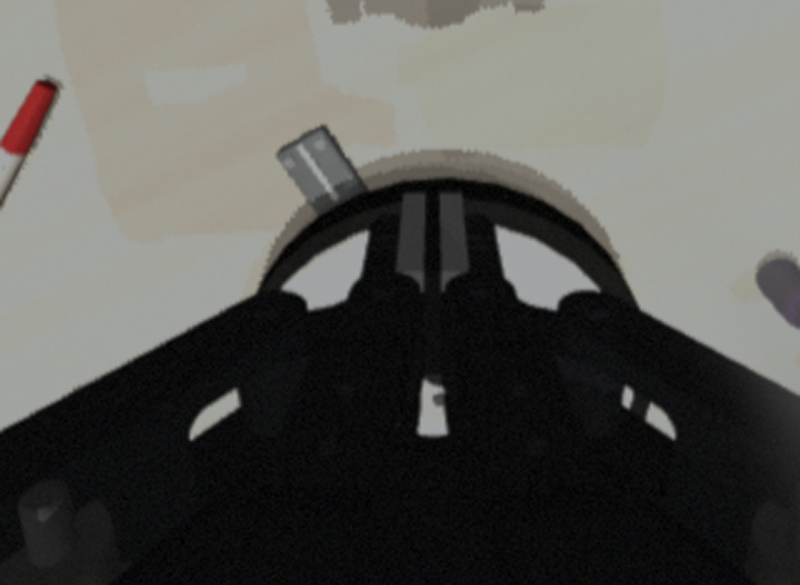

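View pics/s1b.png

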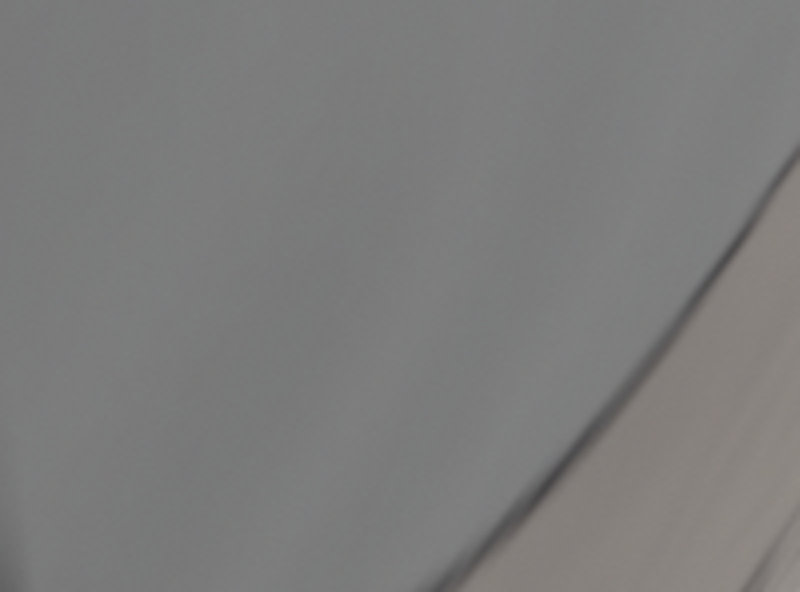

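The wrist view shows the tongue stripe at about px (201,208) to (213,230), but the gripper hides the carousel. I'll move the tool farther out so the camera sits above the hub.

```bash
python3 -m inch '[[0,0,0,-0.117,0],[0,0,0,-0.117,0],[0,0,0,-0.117,0],[-0.010,0.0356,0,0,0],[-0.010,0.0356,0,0,0]]' >/dev/null; python3 -m inch '[[-0.010,0.0356,0,0,0],[-0.010,0.0356,0,0,0],[-0.010,0.0356,0,0,0],[-0.010,0.0356,0,0,0],[-0.010,0.0356,0,0,0]]'; python3 -m inch '[[0,0,0,0,0],[0,0,0,0,0],[0,0,0,0,0],[0,0,0,0,0],[0,0,0,0,0]]'
python3 - <<'E'
from h import *
import pickle
m=camera_model("wrist");im=capture("wrist");pickle.dump((m,im),open("w2.pkl","wb"))
s,X,Y=st();print(s["eef_pos"],X,Y,s["force"])
for P in [(604,-122,59),(464,-138,11),(580,-176,113),(549,-94,113)]:print(proj("wrist",P,m))
cv2.imwrite("pics/w2.png",cv2.resize(im,None,fx=1.56,fy=1.56,interpolation=cv2.INTER_CUBIC))
E
```

```text
time_s: 2.28
eef_pos: [672.1, -107.7, 224.8]
ee_rot: [-0.005, 0.723, 0.691, -0.003]
force: [0.2, -0.3, 1.5]
grip_width: 0.002
time_s: 2.7
eef_pos: [675.1, -102.0, 219.5]
ee_rot: [-0.008, 0.72, 0.693, -0.004]
force: [0.4, 0.2, 0.2]
grip_width: -0.003
[ 675.09419285 -102.01294655  219.94242188] [0.03816642 0.99925971 0.00483328] [ 0.99912845 -0.03807871 -0.01709808] [-0.26682107 -0.02917156 -0.95990376]
[230.31993881 116.69687628]
[211.83689024 -10.78338857]
[163.37536157  91.47609006]
[254.28779975  48.9649845 ]
```

View pics/w2.png

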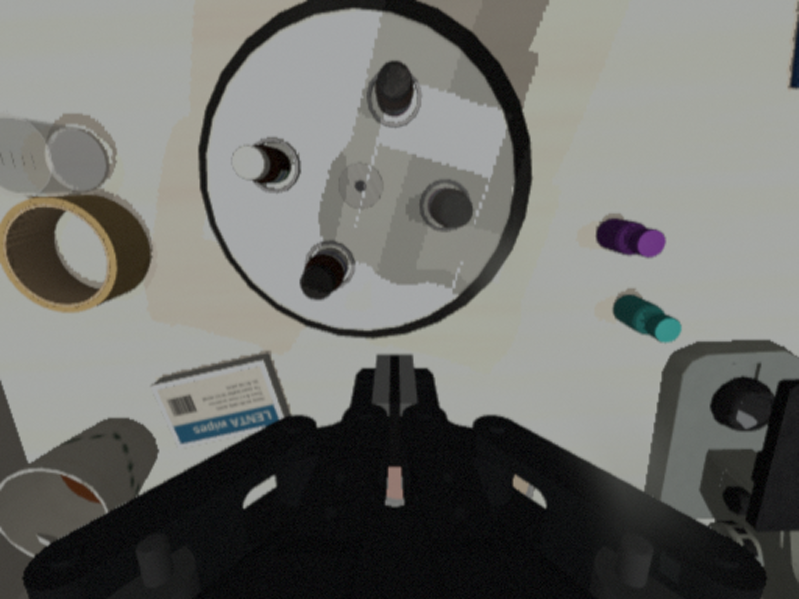

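The view shows the hub at (361,186) and the white vial's pocket lip at (273,165). The black vials' lips are at (395,97), (447,205) and (330,267), all in view pixels ×1.56. The tongue is just out of frame, so I'll back off slightly and measure everything in one picture.

```bash
python3 -m inch '[[-0.01,-0.025,0,0,0],[-0.01,-0.025,0,0,0],[0,-0.005,0,0,0],[0,0,0,0,0],[0,0,0,0,0]]'
python3 - <<'E'
from h import *
import pickle
m=camera_model("wrist");im=capture("wrist");pickle.dump((m,im),open("w3.pkl","wb"))
s,X,Y=st();print(s["eef_pos"],X,Y,s["force"])
m2,_=pickle.load(open("w2.pkl","rb"))
for k,p,z in [("hub",(361,186),59),("w",(273,165),61),("b1",(395,97),61),("b2",(447,205),59),("b3",(330,267),61),("wcap",(252,162),113)]:
    print(k,ray("wrist",np.array(p)/1.5605,z,m2).round(1))
for P in [(604,-122,59),(464,-138,11),(580,-176,113),(549,-94,113)]:print(proj("wrist",P,m))
cv2.imwrite("pics/w3.png",cv2.resize(im[:230,60:380],None,fx=2.5,fy=2.5,interpolation=cv2.INTER_CUBIC))
E
```

```text
time_s: 3.17
eef_pos: [615.2, -118.2, 223.8]
ee_rot: [-0.006, 0.72, 0.694, -0.003]
force: [-0.8, -0.2, -0.5]
grip_width: 0.004
[ 615.56768452 -118.10887424  223.83050851] [0.03635897 0.99933137 0.00385199] [ 0.99925148 -0.03630457 -0.01335904] [-0.32692828  0.94066395  1.46865243]
hub [[ 606.7 -121.    59. ]]
w [[ 590.2 -181.3   61. ]]
b1 [[550.2 -94.7  61. ]]
b2 [[622.3 -59.9  59. ]]
b3 [[ 664.  -147.5   61. ]]
wcap [[ 590.3 -179.1  113. ]]
[247.48848894 167.97207797]
[229.93973354  46.96838133]
[189.71343829 156.53288394]
[274.21460447 120.02513607]
```

View pics/w3.png

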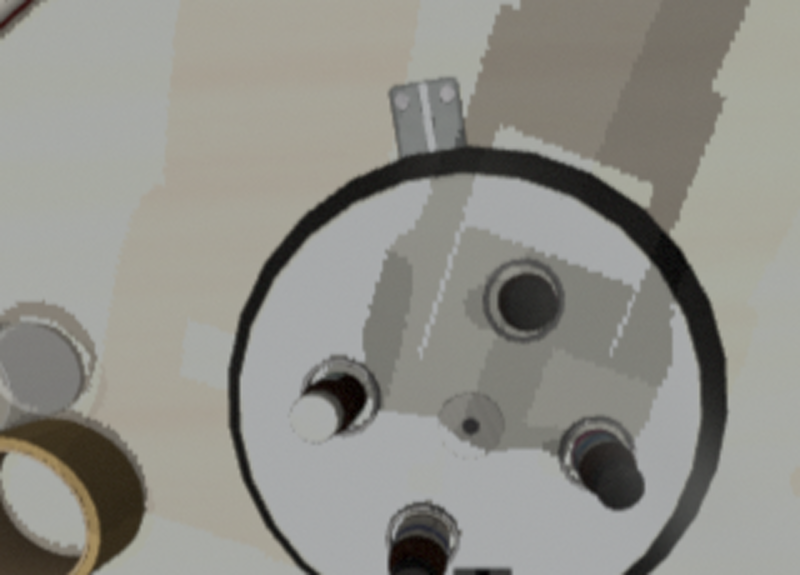

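In this view the hub is at (471,426), the stripe runs from (424,82) to (433,150), the white vial's lip is at (341,396), and the black vials' lips are at (524,300) and (598,454).

Run:
```python
from h import *
import pickle
m,im=pickle.load(open("w3.pkl","rb"))
f=lambda x,y:(60+x/2.5,y/2.5)
P={k:ray("wrist",f(*p),z,m)[0] for k,p,z in [("hub",(471,426),59),("s1",(424,82),11),("s2",(433,150),11),("t1",(389,88),10),("t2",(458,78),10),("w",(341,396),61),("b1",(524,300),61),("b2",(598,454),61),("b3",(424,540),61)]}
h=P["hub"]
for k,p in P.items():
    d=p-h;print(k,p.round(1),"r",np.hypot(*d[:2]).round(1),"ang from -x toward +y",np.degrees(np.arctan2(d[1],-d[0])).round(1))
# subpixel stripe: brightness centroid rows
g=cv2.cvtColor(im,cv2.COLOR_BGR2GRAY)
for r in range(33,60,4): print(r,g[r,222:244].tolist())
s,X,Y=st();print(s["joints"].round(3))
```

```text
hub [ 607. -121.   59.] r 0.0 ang from -x toward +y 180.0
s1 [ 448.8 -137.5   11. ] r 159.0 ang from -x toward +y -5.9
s2 [ 478.5 -134.9   11. ] r 129.2 ang from -x toward +y -6.1
t1 [ 450.5 -154.5   10. ] r 160.0 ang from -x toward +y -12.1
t2 [ 447.4 -121.2   10. ] r 159.6 ang from -x toward +y -0.0
w [ 590.  -180.9   61. ] r 62.2 ang from -x toward +y -74.2
b1 [550.  -94.9  61. ] r 62.6 ang from -x toward +y 24.7
b2 [622.5 -60.9  61. ] r 62.1 ang from -x toward +y 104.5
b3 [ 663.2 -146.7   61. ] r 61.8 ang from -x toward +y -155.5
33 [148, 132, 119, 123, 121, 133, 146, 150, 136, 119, 117, 119, 120, 122, 125, 126, 132, 132, 127, 116, 109, 135]
37 [127, 126, 126, 125, 122, 126, 164, 169, 164, 133, 125, 124, 124, 126, 151, 158, 160, 155, 153, 145, 114, 109]
41 [144, 123, 124, 126, 125, 125, 136, 165, 168, 155, 130, 125, 124, 125, 123, 126, 118, 115, 119, 123, 115, 102]
45 [126, 125, 128, 125, 127, 126, 129, 158, 168, 167, 144, 127, 125, 127, 127, 126, 127, 126, 126, 125, 125, 110]
49 [125, 126, 124, 125, 125, 125, 128, 145, 166, 168, 162, 109, 123, 127, 128, 128, 128, 127, 127, 127, 127, 117]
53 [127, 125, 125, 125, 126, 126, 125, 129, 150, 166, 166, 142, 126, 126, 126, 126, 125, 126, 125, 126, 123, 105]
57 [125, 126, 128, 127, 127, 126, 126, 126, 126, 163, 169, 166, 140, 129, 127, 128, 128, 127, 126, 122, 94, 85]
[-3.760e-01  5.560e-01  1.157e+00 -1.000e-03  1.442e+00 -1.910e+00]
```

The geometry agrees with the given sizes: pocket radii come out at 62 ±0.6 mm and the tongue end at 160 mm. The pointer lies at −6.0° and the white vial at about −74.7°, so I need about 68.7° clockwise. I'll move to a standoff off the rim at φ=−32°.

```bash
python3 -m inch '[[0,0,0,-0.119,0],[0,0,0,-0.119,0],[0,0,0,-0.119,0],[0,0,0,-0.119,0],[0,0,0,-0.119,0]]'>/dev/null; python3 -m inch '[[0,-0.038,0,0,0],[0,-0.038,0,0,0],[0,-0.038,0,0,0],[0,-0.038,0,0,0],[0,0,0,0,0]]'
python3 - <<'E'
from h import *
s,X,Y=st();print(s["eef_pos"],X,Y)
h=np.array([607,-121]);a=np.radians(32);print(np.degrees(np.arctan2(X[1],X[0])),delta([607-145*np.cos(a),-121-145*np.sin(a),42]))
E
```

```text
time_s: 4.05
eef_pos: [492.1, -201.2, 223.2]
ee_rot: [-0.005, 0.467, 0.884, -0.0]
force: [0.0, -0.4, 1.4]
grip_width: -0.004
[ 492.1493414  -201.15394413  223.21500304] [-0.56336431  0.82615919  0.00903621] [ 0.82614974  0.56342103 -0.00577472]
124.29037809857691 [  5.7  -3.8 181.3]
```

```bash
python3 -m inch '[[0.0015,-0.004,0.036,0,0],[0,0,0.036,0,0],[0,0,0.036,0,0],[0,0,0.036,0,0],[0,0,0.036,0,0]]'; python3 -m inch '[[0,0,0,0,0],[0,0.002,0,0,0],[0,0.002,0,0,0],[0,0.002,0,0,0],[0,0,0,0,0]]'
cat > q.py <<'E'
from h import *
s,X,Y=st();h=np.array([607,-121,0]);d=h-s["eef_pos"];F=s["force"]
print("pos",s["eef_pos"].round(1),"Xang %.1f"%np.degrees(np.arctan2(X[1],X[0])),"phi %.1f"%np.degrees(np.arctan2(-d[1],d[0])),"R %.1f"%np.hypot(*d[:2]),"tool-frame hub: x %.1f y %.1f"%(d@X,d@Y),"F x %.1f y %.1f z %.1f"%(F@X,F@Y,F[2]))
E
python3 q.py
```

```text
time_s: 4.47
eef_pos: [494.3, -206.7, 46.7]
ee_rot: [0.007, 0.468, 0.884, -0.002]
force: [1.3, -0.9, -0.3]
grip_width: 0.002
time_s: 4.88
eef_pos: [501.3, -201.8, 45.6]
ee_rot: [0.005, 0.467, 0.884, -0.001]
force: [0.7, -0.4, -0.1]
grip_width: 0.0
pos [ 501.3 -201.8   45.6] Xang 124.3 phi -37.4 R 133.0 tool-frame hub: x 7.7 y 132.7 F x -0.8 y 0.3 z -0.1
```

```bash
python3 -m inch '[[0.006,-0.002,0.003,0,0],[0,0,0,0,0],[0,0,0,0,0],[0,0.0005,0,0,0],[0,0.0005,0,0,0]]'; python3 q.py;  python3 -m inch '[[0,0.0005,0,0,0],[0,0.0005,0,0,0],[0,0.0005,0,0,0],[0,0.0005,0,0,0],[0,0.0005,0,0,0]]'; python3 q.py
```

```text
time_s: 5.3
eef_pos: [498.7, -198.0, 46.9]
ee_rot: [0.009, 0.467, 0.884, -0.002]
force: [0.9, -0.2, 0.4]
grip_width: 0.004
pos [ 498.7 -198.    46.9] Xang 124.3 phi -35.4 R 132.9 tool-frame hub: x 3.4 y 132.6 F x -0.7 y 0.7 z 0.4
time_s: 5.72
eef_pos: [499.5, -197.6, 47.0]
ee_rot: [0.007, 0.467, 0.884, -0.003]
force: [-5.1, -1.9, 2.6]
grip_width: -0.001
pos [ 499.5 -197.6   47. ] Xang 124.3 phi -35.5 R 132.0 tool-frame hub: x 3.4 y 131.9 F x 1.3 y -5.2 z 2.6
```

```bash
python3 -m inch '[[0.002,-0.003,0,0,0],[0,0,0.005,0,0],[0,0,0.005,0,0],[0,0,0,0,0],[0,0.001,0,0,0]]'; python3 q.py;  python3 -m inch '[[0,0.0005,0,0,0],[0,0.0005,0,0,0],[0,0.0005,0,0,0],[0,0.0005,0,0,0],[0,0.0005,0,0,0]]'; python3 q.py
```

```text
time_s: 6.13
eef_pos: [496.9, -196.8, 35.5]
ee_rot: [0.007, 0.467, 0.884, -0.002]
force: [-1.1, -1.0, 0.1]
grip_width: -0.002
pos [ 496.9 -196.8   35.5] Xang 124.3 phi -34.5 R 133.7 tool-frame hub: x 1.2 y 133.6 F x -0.2 y -1.5 z 0.1
time_s: 6.55
eef_pos: [498.2, -195.7, 35.3]
ee_rot: [0.006, 0.467, 0.884, -0.003]
force: [-3.7, -2.4, 0.6]
grip_width: -0.001
pos [ 498.2 -195.7   35.3] Xang 124.3 phi -34.5 R 132.0 tool-frame hub: x 0.8 y 132.0 F x 0.1 y -4.4 z 0.6
```

```bash
python3 -m inch '[[0,0.0007,0,0,0],[0,0.0008,0,0,0],[0.002,0.0008,0,0.015,0],[0.002,0.0008,0,0.015,0],[0.002,0.0008,0,0.015,0]]'; python3 q.py
```

```text
time_s: 6.97
eef_pos: [495.9, -192.4, 35.3]
ee_rot: [0.005, 0.487, 0.873, -0.007]
force: [-3.2, -6.2, -1.5]
grip_width: 0.001
pos [ 495.9 -192.4   35.3] Xang 121.7 phi -32.7 R 132.1 tool-frame hub: x 2.8 y 132.3 F x -3.6 y -6.0 z -1.5
```

```bash
python3 -m inch '[[0.004,0.001,0,0.02,0],[0.004,0.001,0,0.025,0],[0.004,0.001,0,0.025,0],[0.004,0.001,0,0.025,0],[0.004,0.001,0,0.025,0]]'; python3 q.py
```

```text
time_s: 7.38
eef_pos: [487.7, -177.5, 35.4]
ee_rot: [0.006, 0.54, 0.841, -0.012]
force: [-6.2, -7.0, 1.2]
grip_width: -0.0
pos [ 487.7 -177.5   35.4] Xang 114.6 phi -25.4 R 132.0 tool-frame hub: x 2.6 y 132.5 F x -3.9 y -8.6 z 1.2
```

```bash
for k in 1; do python3 -m inch '[[0.004,0.001,0,0.024,0],[0.004,0.001,0,0.024,0],[0.004,0.001,0,0.024,0],[0.004,0.001,0,0.024,0],[0.004,0.001,0,0.024,0]]'>/dev/null; python3 q.py;  python3 -m inch '[[0.004,0.001,0,0.024,0],[0.004,0.001,0,0.024,0],[0.004,0.001,0,0.024,0],[0.004,0.001,0,0.024,0],[0.004,0.001,0,0.024,0]]' >/dev/null; python3 q.py; done
```

```text
pos [ 481.3 -160.8   35.5] Xang 107.4 phi -17.5 R 131.9 tool-frame hub: x 1.3 y 132.6 F x -3.7 y -8.2 z 3.1
pos [ 477.1 -142.7   35.5] Xang 100.2 phi -9.5 R 131.7 tool-frame hub: x -0.6 y 132.6 F x -2.6 y -7.0 z 3.6
```

```bash
cat > rot.py <<'E'
from h import *
h=np.array([607,-121])
g=cv2.cvtColor(capture("top"),cv2.COLOR_BGR2HSV)[...,2]
n,l,s,c=cv2.connectedComponentsWithStats((g<70).astype(np.uint8))
for i in range(1,n):
    if 25<s[i,4]<130 and s[i,2]<16 and s[i,3]<16:
        p=ray("top",c[i],100)[0][:2]-h
        if np.hypot(*p)<85: print("blob",s[i,4],"r %.1f ang %.1f"%(np.hypot(*p),np.degrees(np.arctan2(p[1],-p[0]))))
E
python3 rot.py
python3 - <<'E'
import cv2
import h,rig
t=cv2.imread("pics/top0.png");h.capture=lambda n:t
exec(open("rot.py").read().replace("from h import *","from h import *;capture=lambda n:t"))
E
```

```text
blob 52 r 58.7 ang 125.9
blob 65 r 57.0 ang -125.6
blob 64 r 56.0 ang -153.4
blob 53 r 61.1 ang 100.0
blob 31 r 61.7 ang -64.5
blob 45 r 65.7 ang 23.8
```

```bash
for k in 1; do python3 -m inch '[[0.004,0.0011,0,0.027,0],[0.004,0.0011,0,0.027,0],[0.004,0.0011,0,0.027,0],[0.004,0.0011,0,0.027,0],[0.004,0.0011,0,0.027,0]]'>/dev/null; python3 q.py;  python3 -m inch '[[0.004,0.0011,0,0.027,0],[0.004,0.0011,0,0.027,0],[0.004,0.0011,0,0.027,0],[0.004,0.0011,0,0.027,0],[0.004,0.0011,0,0.027,0]]' >/dev/null; python3 q.py; python3 rot.py; done
```

```text
pos [ 475.4 -123.3   35.5] Xang 92.1 phi -1.0 R 131.6 tool-frame hub: x -1.2 y 132.7 F x -3.3 y -8.5 z 5.1
pos [ 476.6 -104.    35.4] Xang 84.1 phi 7.4 R 131.5 tool-frame hub: x -1.8 y 132.8 F x -3.0 y -7.3 z 4.6
blob 53 r 57.7 ang 144.6
blob 64 r 58.2 ang -107.5
```

```bash
for k in 1; do python3 -m inch '[[0.004,0.0011,-0.0003,0.028,0],[0.004,0.0011,0,0.028,0],[0.004,0.0011,0,0.028,0],[0.004,0.0011,0,0.028,0],[0.004,0.0011,0,0.028,0]]'>/dev/null; python3 q.py;  python3 -m inch '[[0.004,0.0011,0,0.028,0],[0.004,0.0011,0,0.028,0],[0.004,0.0011,0,0.028,0],[0.004,0.0011,0,0.028,0],[0.002,0.0011,0,0.014,0]]' >/dev/null; python3 q.py; python3 rot.py; done
```

```text
pos [480.8 -84.5  34.5] Xang 75.6 phi 16.1 R 131.4 tool-frame hub: x -2.2 y 132.8 F x -2.8 y -4.5 z 2.5
pos [486.5 -67.7  32.5] Xang 68.0 phi 23.9 R 131.7 tool-frame hub: x -2.3 y 133.2 F x -4.1 y -4.5 z 3.2
blob 54 r 56.9 ang 155.2
blob 60 r 59.4 ang -97.1
```

```bash
python3 -m inch '[[0,0.0014,-0.0005,0,0],[0,0.0015,-0.0005,0,0],[0.001,0.0015,-0.0003,0.005,0],[0.002,0.0015,0,0.014,0],[0.003,0.0015,0,0.02,0]]'>/dev/null; python3 q.py; python3 rot.py
```

```text
pos [488.5 -62.8  32. ] Xang 65.8 phi 26.2 R 132.1 tool-frame hub: x -2.3 y 133.9 F x -3.8 y -7.1 z 5.5
blob 57 r 56.4 ang 157.0
blob 64 r 59.4 ang -95.3
```

```bash
python3 -m inch '[[0.0035,0.0017,-0.0003,0.023,0],[0.0035,0.0017,0,0.023,0],[0.0035,0.0017,0,0.023,0],[0.0035,0.0017,0,0.023,0],[0.0035,0.0017,0,0.023,0]]'>/dev/null; python3 q.py; python3 rot.py
```

```text
pos [496.7 -48.2  30.8] Xang 58.9 phi 33.4 R 132.2 tool-frame hub: x -2.8 y 134.2 F x -3.1 y -8.9 z 5.7
blob 53 r 56.2 ang 164.4
blob 65 r 59.8 ang -87.8
```

```bash
python3 -m inch '[[0.0035,0.0017,-0.0005,0.023,0],[0.0035,0.0016,-0.0003,0.02,0],[0,0.0003,0,0,0],[0,-0.006,0,0,0],[0,-0.015,0,0,0]]'>/dev/null; python3 q.py; python3 rot.py; python3 -m inch '[[0,-0.005,-0.035,0,0],[0,0,-0.04,0,0],[0,0,-0.04,0,0],[0,0,-0.04,0,0],[0,0,-0.035,0,0]]' >/dev/null; python3 q.py
```

```text
pos [484.4 -30.9  32.6] Xang 56.2 phi 36.3 R 152.2 tool-frame hub: x -3.8 y 154.3 F x 0.2 y 0.6 z -0.1
blob 52 r 56.8 ang 168.2
blob 40 r 61.5 ang 86.1
blob 63 r 60.0 ang -85.0
pos [496.8 -19.1 222.5] Xang 56.5 phi 42.8 R 150.1 tool-frame hub: x -3.0 y 170.4 F x -0.2 y 0.7 z -0.6
```

```bash
python3 -m inch '[[0,0,0,-0.11,0],[0,0,0,-0.11,0],[0,0,0,-0.11,0],[0,0,0,-0.11,0],[0,0,0,-0.11,0]]'>/dev/null; python3 -m inch '[[-0.024,0.033,0,0,0],[-0.024,0.033,0,0,0],[-0.024,0.033,0,0,0],[-0.02,0.028,0,0,0],[0,0,0,0,0]]' >/dev/null;python3 -m inch '[[0,0,0,0,0],[0,0,0,0,0],[0,0,0,0,0],[0,0,0,0,0],[0,0,0,0,0]]'
cat > look.py <<'E'
from h import *
import pickle,sys
n=sys.argv[1]
m=camera_model("wrist");im=capture("wrist");pickle.dump((m,im),open(n+".pkl","wb"))
cv2.imwrite(f"pics/{n}.png",cv2.resize(im[:230,60:380],None,fx=2.5,fy=2.5,interpolation=cv2.INTER_CUBIC))
a=np.radians(-6)
for k,P in dict(hub=(607,-121,59),tip=(607-160*np.cos(a),-121+160*np.sin(a),11),pocket=(607-62*np.cos(a),-121+62*np.sin(a),61)).items():print(k,(proj("wrist",P,m)-[60,0])*2.5)
E
python3 look.py w4; python3 q.py
```

```text
time_s: 13.1
eef_pos: [627.9, -113.7, 219.5]
ee_rot: [-0.032, 0.707, 0.705, -0.05]
force: [0.3, 0.4, 1.1]
grip_width: -0.004
hub [472.37926392 435.42676446]
tip [441.40786773 108.32442057]
pocket [457.32378186 300.50019395]
pos [ 628.  -113.7  219.7] Xang 89.9 phi 160.8 R 22.2 tool-frame hub: x -1.6 y 4.6 F x -0.6 y -0.0 z 0.6
```

View pics/w4.png

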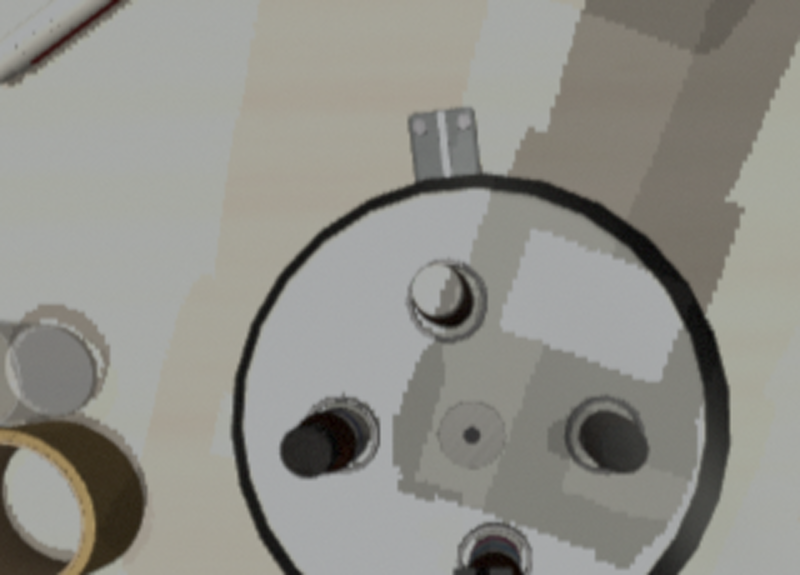

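The tool seems to have picked up a tilt, so I'll quantify that together with the pocket error.

```bash
python3 - <<'E'
from h import *
import pickle
m,im=pickle.load(open("w4.pkl","rb"))
f=lambda x,y:(60+x/2.5,y/2.5)
P={k:ray("wrist",f(*p),z,m)[0] for k,p,z in [("hub",(472,435),59),("s1",(441,111),11),("s2",(447,175),11),("w",(447.5,300),61),("b2",(343,433),61),("b1",(605,435),61),("b3",(495,560),61)]}
h=P["hub"]
for k,p in P.items():
    d=p-h;print(k,p.round(1),"r",np.hypot(*d[:2]).round(1),"ang",np.degrees(np.arctan2(d[1],-d[0])).round(1))
print("cap",ray("wrist",f(438,289),113,m))
s,X,Y=st();print("Z",np.cross(X,Y),s["joints"].round(3))
E
cat >> q.py <<'E'
print("Z axis",np.cross(X,Y).round(3))
E
```

```text
hub [ 606.8 -121.2   59. ] r 0.0 ang 180.0
s1 [ 449.1 -137.9   11. ] r 158.6 ang -6.1
s2 [ 479.3 -135.3   11. ] r 128.3 ang -6.3
w [ 545.1 -131.9   61. ] r 62.6 ang -9.9
b2 [ 605.7 -182.    61. ] r 60.8 ang -89.0
b1 [606.5 -58.9  61. ] r 62.2 ang 89.7
b3 [ 667.5 -110.2   61. ] r 61.7 ang 169.7
cap [[ 545.33768431 -131.56155635  113.        ]]
Z [-0.1157361  -0.02563534 -0.99294913] [-0.337  0.646  1.024 -0.063  1.572 -1.902]
```

The pocket stands at −10.2° and the pointer at −6.1°, so about 4° is left. The tool has tilted 6.8° in its y–z plane, which is harmless for a grasp whose jaw axis lies along world y. I'll go back to the front of the rim for a short second drag.

```bash
python3 - <<'E'
from h import *
print(delta([452,-122,215]))
E
python3 -m inch '[[-0.001,-0.035,0.001,0,0],[-0.001,-0.035,0.001,0,0],[-0.001,-0.035,0.001,0,0],[-0.001,-0.035,0.001,0,0],[-0.001,-0.030,0,0,0]]' ;python3 q.py;python3 - <<'E'
from h import *
print(delta([455,-122,42]))
E
```

```text
[  -8.4 -174.2   25.3]
time_s: 13.57
eef_pos: [454.1, -115.8, 232.3]
ee_rot: [-0.032, 0.705, 0.707, -0.05]
force: [-1.1, -0.6, -0.2]
grip_width: -0.001
pos [ 454.1 -115.8  232.3] Xang 90.2 phi 2.0 R 153.0 tool-frame hub: x 0.0 y 179.0 F x -0.6 y -1.1 z -0.2
Z axis [-0.117 -0.025 -0.993]
[ -1.5  23.1 189. ]
```

```bash
python3 -m inch '[[-0.001,0.0042,0.037,0,0],[-0.001,0.0042,0.037,0,0],[0,0.0042,0.037,0,0],[0,0.0042,0.037,0,0],[0,0.0042,0.035,0,0]]' ;python3 q.py;  python3 -m inch '[[0,0,0,0,0],[0,0.004,0,0,0],[0,0.004,0,0,0],[0,0.002,0,0,0],[0,0,0,0,0]]' ;python3 q.py
```

```text
time_s: 13.98
eef_pos: [454.4, -123.9, 55.7]
ee_rot: [-0.018, 0.706, 0.707, -0.046]
force: [1.2, -0.4, -0.7]
grip_width: 0.003
pos [ 454.4 -123.9   55.7] Xang 90.2 phi -1.1 R 152.7 tool-frame hub: x 4.5 y 157.1 F x -0.4 y 1.3 z -0.7
Z axis [-0.091 -0.039 -0.995]
time_s: 14.4
eef_pos: [464.4, -122.6, 55.9]
ee_rot: [-0.02, 0.705, 0.707, -0.046]
force: [-0.1, 0.5, -0.1]
grip_width: 0.002
pos [ 464.4 -122.6   55.9] Xang 90.3 phi -0.7 R 142.6 tool-frame hub: x 3.1 y 147.1 F x 0.5 y -0.1 z -0.1
Z axis [-0.093 -0.038 -0.995]
```

```bash
python3 -m inch '[[0,0.002,0.006,0,0],[0,0.002,0.006,0,0],[0,0.002,0.003,0,0],[0,0,0,0,0],[0,0,0,0,0]]' >/dev/null;python3 q.py;  python3 -m inch '[[0,0.0006,0,0,0],[0,0.0006,0,0,0],[0,0.0006,0,0,0],[0,0.0006,0,0,0],[0,0.0006,0,0,0]]' >/dev/null;python3 q.py
```

```text
pos [ 471.6 -123.9   42.4] Xang 90.3 phi -1.2 R 135.4 tool-frame hub: x 4.0 y 138.5 F x 0.5 y -0.3 z 0.1
Z axis [-0.086 -0.041 -0.995]
pos [ 474.7 -124.    42.2] Xang 90.3 phi -1.3 R 132.3 tool-frame hub: x 4.1 y 135.5 F x -0.0 y -0.4 z -0.5
Z axis [-0.087 -0.041 -0.995]
```

```bash
python3 -m inch '[[0,0.0006,0,0,0],[0,0.0006,0,0,0],[0,0.0006,0,0,0],[0,0.0006,0,0,0],[0,0.0006,0,0,0]]' >/dev/null;python3 q.py
```

```text
pos [ 476.8 -123.9   42. ] Xang 90.3 phi -1.3 R 130.2 tool-frame hub: x 3.9 y 133.5 F x -1.3 y -6.0 z 4.8
Z axis [-0.09  -0.04  -0.995]
```

```bash
python3 -m inch '[[0,0.0009,0,0,0],[0.0015,0.001,0,0.01,0],[0.0025,0.001,0,0.017,0],[0.0025,0.001,0,0.017,0],[0.0025,0.001,0,0.017,0]]' >/dev/null;python3 q.py;python3 rot.py
```

```text
pos [ 476.8 -116.7   42.1] Xang 86.8 phi 1.9 R 130.2 tool-frame hub: x 5.0 y 133.8 F x -4.4 y -9.0 z 6.7
Z axis [-0.104 -0.042 -0.994]
blob 53 r 56.2 ang 172.0
blob 65 r 60.9 ang -81.9
```

```bash
python3 -m inch '[[0.0026,0.0008,0,0.012,0],[0,0.0004,0,0,0],[0,-0.004,0,0,0],[0,-0.01,0,0,0],[0,-0.01,0,0,0]]' >/dev/null;python3 q.py;python3 rot.py
```

```text
pos [ 453.7 -112.5   44.6] Xang 86.1 phi 3.2 R 153.6 tool-frame hub: x 4.3 y 157.3 F x -0.1 y -0.0 z -0.1
Z axis [-0.106 -0.043 -0.993]
blob 54 r 56.0 ang 173.2
blob 47 r 61.8 ang 88.9
blob 64 r 61.2 ang -79.8
```

```bash
python3 -m inch '[[0,0,-0.03,0,0],[0,0,-0.03,0,0],[0,0,-0.03,0,0],[0,0,-0.03,0,0],[0,0,-0.03,0,0]]' >/dev/null; python3 -m inch '[[0,0.033,-0.02,0,0],[0,0.033,-0.01,0,0],[0,0.033,0,0,0],[0,0.033,0,0,0],[0,0,0,0,0]]' >/dev/null; python3 q.py;python3 -m inch '[[-0.005,0.02,0,0,0],[-0.005,0,0,0,0],[0,0,0,0,0],[0,0,0,0,0],[0,0,0,0,0]]' >/dev/null;python3 q.py;python3 look.py w5
```

```text
pos [ 608.3 -113.3  219.3] Xang 86.0 phi 99.6 R 7.8 tool-frame hub: x 2.8 y 20.4 F x 0.3 y -1.6 z -1.2
Z axis [-0.1   -0.041 -0.994]
pos [ 628.3 -124.4  215.2] Xang 86.1 phi -171.0 R 21.5 tool-frame hub: x 12.0 y -0.0 F x -0.1 y -0.5 z -0.4
Z axis [-0.102 -0.04  -0.994]
hub [498.92017871 429.90896796]
tip [446.36514298  97.55010265]
pocket [475.46232487 293.4567004 ]
```

View pics/w5.png

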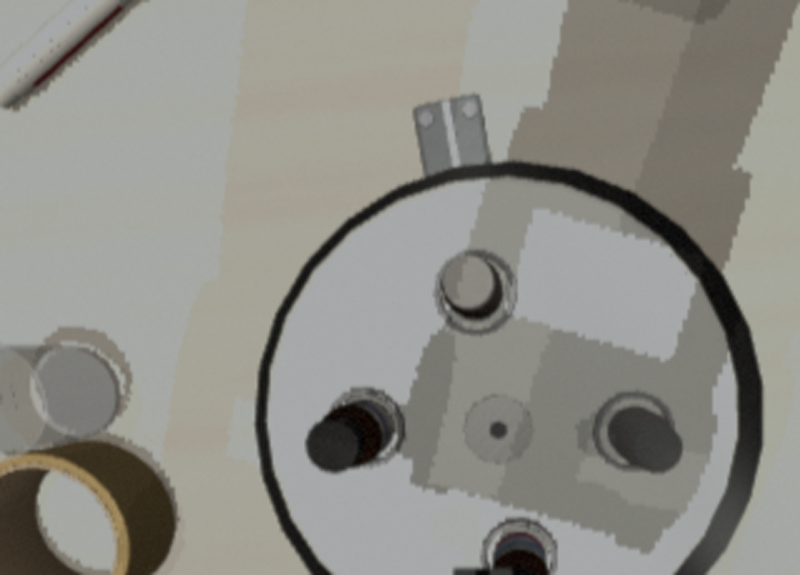

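The pocket lip is at (475.5,292) against a predicted in-line spot of (475.5,293), so it is aligned. I'll now measure the cap, which shows at (470,281), turn the jaws perpendicular to the tilt, and open partway.

```bash
python3 - <<'E'
from h import *
import pickle
m,im=pickle.load(open("w5.pkl","rb"))
f=lambda x,y:(60+x/2.5,y/2.5)
for k,p,z in [("hub",(498,430),59),("lip",(475.5,292),61),("cap",(470,281),113)]: print(k,ray("wrist",f(*p),z,m).round(1))
E
python3 -m inch '[[0,0,0,-0.11,0.05],[0,0,0,-0.11,0.05],[0,0,0,-0.11,0.05],[0,0,0,-0.11,0.05],[0,0,0,0,0.05]]'
cat > tgt.py <<'E'
from h import *
import sys
s,X,Y=st();Z=np.cross(X,Y);g=np.array([float(a) for a in sys.argv[1:4]])
print("grasp now",(s["eef_pos"]-19*Z).round(1),"delta tool mm",delta(g+19*Z),"Xang %.1f"%np.degrees(np.arctan2(X[1],X[0])),"Z.X tilt deg %.1f"%np.degrees(np.arcsin(X[2])),Z.round(3),"F",s["force"].round(1),"w",s["grip_width"].round(3))
E
python3 tgt.py 545 -128 160
```

```text
hub [[ 607.  -121.4   59. ]]
lip [[ 544.7 -127.4   61. ]]
cap [[ 544.8 -126.6  113. ]]
time_s: 18.3
eef_pos: [626.4, -123.3, 218.5]
ee_rot: [-0.03, 0.556, 0.829, -0.044]
force: [0.2, 0.3, 0.3]
grip_width: 0.582Traceback (most recent call last):
  File "tgt.py", line 4, in <module>
    print("grasp now",(s["eef_pos"]-19*Z).round(1),"delta tool mm",delta(g+19*Z),"Xang %.1f"%np.degrees(np.arctan2(X[1],X[0])),"Z.X tilt deg %.1f"%np.degrees(np.arcsin(X[2])),Z.round(3),"F",s["force"].round(1),"w",s["grip_width"].round(3))
                                                                                                                                                                                                                      ^^^^^^^^^^^^^^^^^^^^^
AttributeError: 'float' object has no attribute 'round'
```

```bash
sed -i 's/s\["grip_width"\].round(3)/round(s["grip_width"],3)/' tgt.py; python3 tgt.py 544.8 -127 165
```

```text
grasp now [ 628.3 -122.5  237.4] delta tool mm [ 27.6 -70.8  80.4] Xang 112.3 Z.X tilt deg -0.0 [-0.099 -0.041 -0.994] F [0.2 0.3 0.3] w 0.582
```

```bash
python3 -m inch '[[0.009,-0.0235,0,0,0.05],[0.009,-0.0235,0,0,0.05],[0.009,-0.0235,0.02,0,0.05],[0,0,0.03,0,0.05],[0,0,0.028,0,0.05]]'>/dev/null;  python3 -m inch '[[0,0,0,0,0.05],[0,0,0,0,0.05],[0,0,0,0,0.05],[0,0,0,0,0.05],[0,0,0,0,0.05]]'>/dev/null; python3 tgt.py 544.8 -127 130
```

```text
grasp now [ 542.3 -126.2  173.1] delta tool mm [-1.1  6.2 42.7] Xang 110.8 Z.X tilt deg -0.7 [-0.087 -0.045 -0.995] F [ 0.2 -1.3 -0.2] w 0.586
```

```bash
python3 -m inch '[[-0.001,0.003,0.018,0,0.05],[0,0.003,0.018,0,0.05],[0,0.001,0.008,0,0.05],[0,0,0,0,0.05],[0,0,0,0,0.05]]'>/dev/null; python3 tgt.py 544.8 -127 91
```

```text
grasp now [ 549.  -127.5  132.8] delta tool mm [ 2.8 -0.  41.9] Xang 110.8 Z.X tilt deg -1.1 [-0.077 -0.05  -0.996] F [-0.7 -0.  -0. ] w 0.583
```

```bash
python3 -m inch '[[0.001,0,0.012,0,0.05],[0.001,0,0.012,0,0.05],[0.0008,0,0.01,0,0.05],[0,0,0.005,0,0.05],[0,0,0,0,0.05]]'>/dev/null; python3 tgt.py 544.8 -127 91
```

```text
grasp now [ 547.4 -127.7   97.4] delta tool mm [ 1.8 -1.6  6.5] Xang 110.8 Z.X tilt deg -1.4 [-0.069 -0.053 -0.996] F [0.3 0.1 0.3] w 0.584
```

```bash
python3 -m inch '[[0.0015,-0.0015,0.006,0,0.05],[0,0,0,0,0.05],[0,0,0,0,0.032],[0,0,0,0,0.032],[0,0,0,0,0.032]]' 20 >/dev/null; python3 tgt.py 544.8 -127 91; python3 -m inch '[[0,0,0,0,0.022],[0,0,0,0,0.022],[0,0,0,0,0.022],[0,0,0,0,0.022],[0,0,0,0,0.022]]' 20; python3 tgt.py 544.8 -127 91
```

```text
grasp now [ 545.7 -127.5   93. ] delta tool mm [ 0.9 -0.5  2. ] Xang 110.8 Z.X tilt deg -1.5 [-0.067 -0.054 -0.996] F [-0.1  0.5  0.2] w 0.378
time_s: 20.8
eef_pos: [544.9, -128.7, 74.7]
ee_rot: [-0.012, 0.568, 0.822, -0.041]
force: [-0.4, 0.5, -0.6]
grip_width: 0.271
grasp now [ 546.1 -127.7   93.7] delta tool mm [ 1.2 -0.8  2.7] Xang 110.8 Z.X tilt deg -1.6 [-0.066 -0.055 -0.996] F [-0.4  0.5 -0.6] w 0.271
```

```bash
python3 -m inch '[[0,0,0,0,0.012],[0,0,0,0,0.012],[0,0,0,0,0.012],[0,0,-0.004,0,0.012],[0,0,-0.004,0,0.012]]' 25; python3 -m inch '[[0,0,-0.01,0,0.012],[0,0,-0.015,0,0.012],[0,0,-0.02,0,0.012],[0,0,-0.03,0,0.012],[0,0,-0.03,0,0.012]]';python3 -m inch '[[0,0,-0.02,0,0.012],[0,0,0,0,0.012],[0,0,0,0,0.012],[0,0,0,0,0.012],[0,0,0,0,0.012]]'; python3 tgt.py 500 -100 150; python3 rot.py
python3 - <<'E'
from h import *
s,X,Y=st();Z=np.cross(X,Y);p=s["eef_pos"]
cv2.imwrite("pics/w6.png",cv2.resize(capture("wrist")[100:330,100:420],None,fx=2.5,fy=2.5,interpolation=cv2.INTER_CUBIC))
E
```

```text
time_s: 21.22
eef_pos: [544.9, -128.1, 82.4]
ee_rot: [-0.012, 0.568, 0.822, -0.041]
force: [-0.4, -0.1, -0.4]
grip_width: 0.273
time_s: 21.63
eef_pos: [550.1, -121.4, 189.4]
ee_rot: [-0.017, 0.568, 0.822, -0.042]
force: [0.5, -0.1, 0.3]
grip_width: 0.275
time_s: 22.05
eef_pos: [553.4, -120.3, 218.9]
ee_rot: [-0.011, 0.568, 0.822, -0.041]
force: [-0.3, -0.1, -0.5]
grip_width: 0.271
grasp now [ 554.6 -119.3  237.8] delta tool mm [ 39.9 -37.2  90. ] Xang 110.8 Z.X tilt deg -1.6 [-0.064 -0.055 -0.996] F [-0.3 -0.1 -0.5] w 0.271
```

View pics/w6.png

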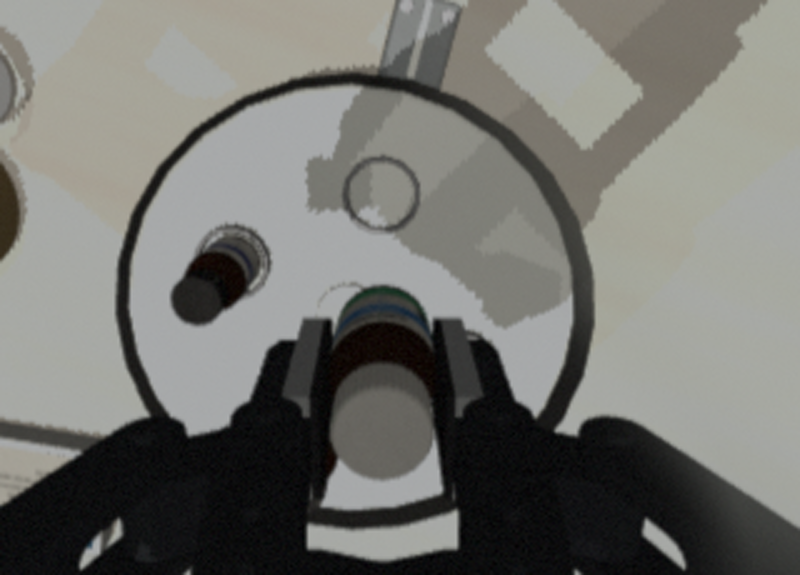

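The white vial is held upright, cap visible at (382,420), and its empty pocket at (381,193) is in line with the stripe. Next I'll carry it to just beyond the cup and measure the cup.

```bash
python3 -m inch '[[0.015,0.007,0,0,0.012],[0.0335,0.0145,0,0,0.012],[0.0335,0.0145,0,0,0.012],[0.0335,0.0145,0,0,0.012],[0.0335,0.0145,0,0,0.012]]'>/dev/null; python3 -m inch '[[0.0335,0.0145,0,0,0.012],[0.0335,0.0145,0,0,0.012],[0.0335,0.0145,0,0,0.012],[0.0335,0.0145,0,0,0.012],[0.0335,0.0145,0,0,0.012]]'>/dev/null; python3 -m inch '[[0.015,0.007,0,0,0.012],[0,0,0,0,0.012],[0,0,0,0,0.012],[0,0,0,0,0.012],[0,0,0,0,0.012]]'
python3 - <<'E'
from h import *
import pickle
m=camera_model("wrist");im=capture("wrist");pickle.dump((m,im),open("w7.pkl","wb"))
hsv=cv2.cvtColor(im,cv2.COLOR_BGR2HSV)
b=cv2.inRange(hsv,(100,110,40),(125,255,255))
n,l,s,c=cv2.connectedComponentsWithStats(b);i=1+np.argmax(s[1:,4]);print(s[i],c[i],ray("wrist",c[i],10,m),proj("wrist",(507,251,10),m))
q=cv2.boxPoints(cv2.minAreaRect(np.argwhere(l==i)[:,::-1].astype(np.float32)));print(ray("wrist",q,10,m).round(1), ray("wrist",q,10,m).mean(0))
x,y=c[i].astype(int);x0=max(x-60,0);y0=max(y-45,0);print(x0,y0)
cv2.imwrite("pics/w7.png",cv2.resize(im[y0:y0+90,x0:x0+120],None,fx=6,fy=6,interpolation=cv2.INTER_CUBIC))
E
python3 tgt.py 507 251 150
```

```text
time_s: 23.4
eef_pos: [566.8, 253.7, 182.5]
ee_rot: [-0.02, 0.57, 0.82, -0.049]
force: [0.2, -0.1, -0.5]
grip_width: 0.271
[ 237  107   69   69 3065] [270.28972268 141.11745514] [[507.30163555 251.19377704  10.        ]] [270.22955332 140.81905181]
[[544.8 220.2  10. ]
 [477.8 215.1  10. ]
 [471.4 281.9  10. ]
 [538.5 289.8  10. ]] [508.10674619 251.7468458   10.        ]
210 96
grasp now [568.6 254.5 201.4] delta tool mm [ 19.3 -53.3  56.8] Xang 110.4 Z.X tilt deg -1.3 [-0.089 -0.056 -0.994] F [0.  0.1 0.1] w 0.275
```

View pics/w7.png

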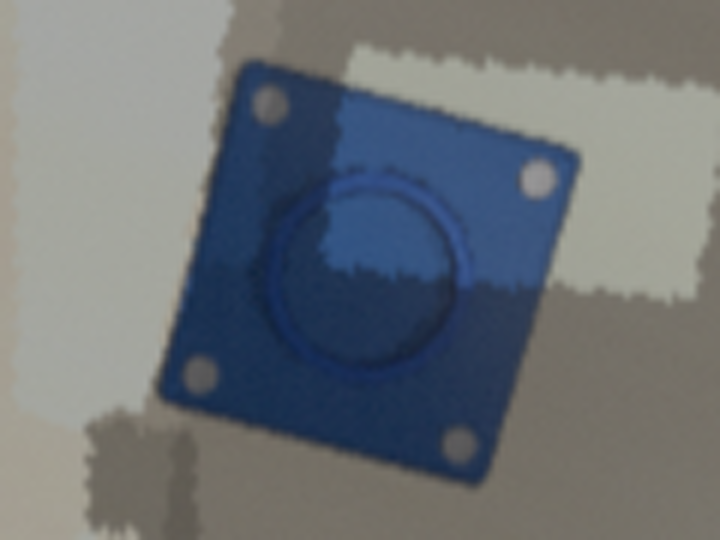

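The cup is at (507.3,251.3), and both cameras agree. I'll check where the cap sits in the hand before lowering.

```bash
python3 - <<'E'
from h import *
import pickle
m,im=pickle.load(open("w7.pkl","rb"))
print("cap",ray("wrist",(252.8,268),220.8,m))
s,X,Y=st();Z=np.cross(X,Y)
print("tool axis at z=220.8",s["eef_pos"]+Z*((220.8-s["eef_pos"][2])/Z[2]),X,Y)
E
python3 tgt.py 508.2 251.6 105
```

```text
cap [[565.06502894 255.07047332 220.8       ]]
tool axis at z=220.8 [570.28282328 255.61426345 220.8       ] [-0.34903999  0.93685365 -0.02182486] [ 0.93287696  0.34515931 -0.10298364]
grasp now [568.6 254.5 201.4] delta tool mm [ 20.4 -47.4 101.4] Xang 110.4 Z.X tilt deg -1.3 [-0.089 -0.056 -0.994] F [0.  0.1 0.1] w 0.275
```

```bash
python3 -m inch '[[0.0065,-0.0153,0.005,0,0.012],[0.0065,-0.0153,0.015,0,0.012],[0.0065,-0.0153,0.025,0,0.012],[0,0,0.025,0,0.012],[0,0,0.02,0,0.012]]'>/dev/null; python3 -m inch '[[0,0,0,0,0.012],[0,0,0,0,0.012],[0,0,0,0,0.012],[0,0,0,0,0.012],[0,0,0,0,0.012]]'>/dev/null; python3 tgt.py 510 251.3 75
python3 - <<'E'
from h import *
s,X,Y=st();b=s["eef_pos"][2]-18.7+57
m=camera_model("wrist");im=capture("wrist");print("cap",ray("wrist",(252.8,268),b,m),"bottom",b-57)
cv2.imwrite("pics/w8.png",cv2.resize(im[100:330,100:420],None,fx=2.5,fy=2.5,interpolation=cv2.INTER_CUBIC))
E
```

```text
grasp now [513.  243.7 119.4] delta tool mm [ 9.2  3.8 44. ] Xang 109.7 Z.X tilt deg -1.4 [-0.08  -0.054 -0.995] F [0.  0.1 0.1] w 0.273
cap [[509.41368977 244.04220174 138.74837383]] bottom 81.74837383314502
```

View pics/w8.png

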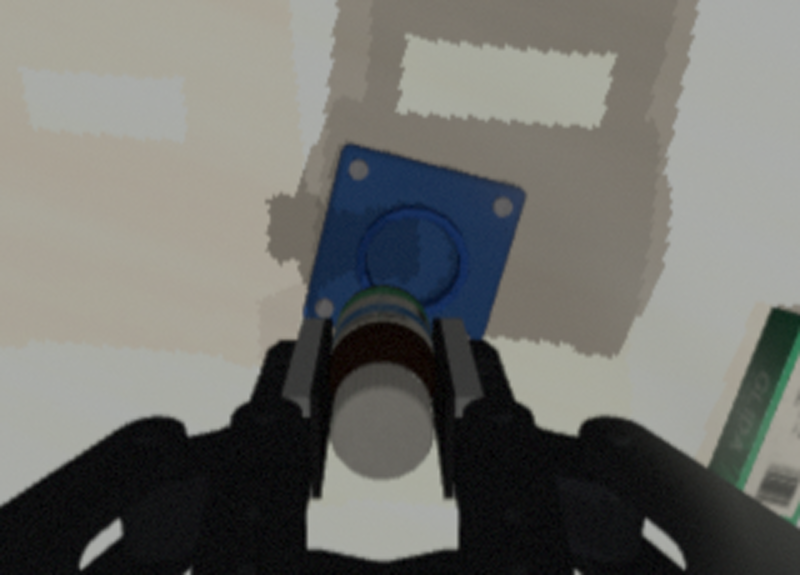

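The vial is held straight, cap at (382,420), but it is about 7 mm short of the cup in y. I'll correct that and lower to just above the rim.

```bash
python3 -m inch '[[0.004,0.0025,0.005,0,0.012],[0.0045,0.0025,0.01,0,0.012],[0,0,0.012,0,0.012],[0,0,0.01,0,0.012],[0,0,0.006,0,0.012]]'>/dev/null; python3 -m inch '[[0,0,0,0,0.012],[0,0,0,0,0.012],[0,0,0,0,0.012],[0,0,0,0,0.012],[0,0,0,0,0.012]]'>/dev/null; python3 tgt.py 511.5 251.1 72
cat > cap.py <<'E'
from h import *
s,X,Y=st();b=s["eef_pos"][2]-18.7+57
print("cap",ray("wrist",(252.8,268),b).round(1),"bottom",round(b-57,1))
E
python3 cap.py
```

```text
grasp now [512.5 253.6  73.3] delta tool mm [-2.  -1.7  1.5] Xang 109.7 Z.X tilt deg -1.4 [-0.076 -0.053 -0.996] F [ 0.  -0.  -0.4] w 0.271
cap [[508.8 253.9  92.6]] bottom 35.6
```

```bash
python3 -m inch '[[-0.0015,-0.0005,0.004,0,0.012],[0,0,0.005,0,0.012],[0,0,0.004,0,0.012],[0,0,0,0,0.012],[0,0,0,0,0.012]]'>/dev/null; python3 tgt.py 511.3 251.1 52;python3 cap.py
```

```text
grasp now [511.9 251.   59.9] delta tool mm [0.5 0.1 7.9] Xang 109.7 Z.X tilt deg -1.4 [-0.075 -0.052 -0.996] F [ 0.1 -0.4 -0.1] w 0.268
cap [[508.2 251.3  79.2]] bottom 22.2
```

```bash
python3 -m inch '[[0,0,0.003,0,0.012],[0,0,0.003,0,0.012],[0,0,0.003,0,0.012],[0,0,0,0,0.012],[0,0,0,0,0.012]]'>/dev/null; python3 tgt.py 511.3 251.1 47.7;python3 cap.py
```

```text
grasp now [511.2 250.5  49.8] delta tool mm [0.5 0.5 2.1] Xang 109.7 Z.X tilt deg -1.4 [-0.075 -0.052 -0.996] F [-0.5  0.5 -1.4] w 0.274
cap [[507.4 250.8  69.2]] bottom 12.2
```

```bash
python3 -m inch '[[0,0,0.0008,0,0.012],[0,0,0.0008,0,0.012],[0,0,0.0006,0,0.012],[0,0,0.0006,0,0.012],[0,0,0.0006,0,0.012]]'; python3 tgt.py 511.3 251.1 47.7;python3 cap.py
```

```text
time_s: 26.42
eef_pos: [509.9, 249.5, 28.2]
ee_rot: [-0.015, 0.575, 0.817, -0.043]
force: [-1.6, -0.9, 8.5]
grip_width: 0.269
grasp now [511.3 250.5  47.2] delta tool mm [ 0.6  0.2 -0.6] Xang 109.7 Z.X tilt deg -1.4 [-0.074 -0.052 -0.996] F [-1.6 -0.9  8.5] w 0.269
cap [[507.5 250.8  66.5]] bottom 9.5
```

```bash
python3 -m inch '[[0,0,0,0,0.02],[0,0,0,0,0.026],[0,0,0,0,0.03],[0,0,0,0,0.04],[0,0,0,0,0.05]]'; python3 -m inch '[[0,0,0,0,0.05],[0,0,-0.01,0,0.05],[0,0,-0.02,0,0.05],[0,0,-0.03,0,0.05],[0,0,-0.035,0,0.05]]'; python3 -m inch '[[0,0.02,-0.03,0,0.05],[0,0.03,-0.03,0,0.05],[0,0.03,0,0,0.05],[0,0,0,0,0.05],[0,0,0,0,0.05]]'
python3 - <<'E'
from h import *
m=camera_model("wrist");im=capture("wrist");c=proj("wrist",(507,251,30),m);print(c)
a=cv2.resize(im[max(int(c[1])-75,0):,max(int(c[0])-100,0):][:150,:200],(400,300),interpolation=cv2.INTER_CUBIC)
t=capture("top");b=cv2.resize(t[140:245,160:360],(800,420),interpolation=cv2.INTER_CUBIC)
out=np.zeros((600,800,3),np.uint8);w=cv2.resize(t[140:245,170:345],(400,240),interpolation=cv2.INTER_CUBIC);out[:300,:400]=a;out[:240,400:]=w
sc=cv2.resize(capture("scene"),(400,300));out[300:,:400]=sc
cv2.imwrite("pics/w9.png",out)
E
python3 rot.py; python3 q.py
```

```text
time_s: 26.83
eef_pos: [510.1, 249.6, 28.5]
ee_rot: [-0.015, 0.575, 0.817, -0.042]
force: [-0.6, -0.5, 0.4]
grip_width: 0.578
time_s: 27.25
eef_pos: [513.6, 253.4, 121.0]
ee_rot: [-0.02, 0.575, 0.816, -0.048]
force: [1.7, 0.6, -0.5]
grip_width: 0.588
time_s: 27.67
eef_pos: [596.9, 285.2, 186.7]
ee_rot: [-0.015, 0.575, 0.817, -0.042]
force: [-0.1, -0.5, -0.0]
grip_width: 0.584
[253.32058374 102.35044726]
blob 54 r 56.0 ang 173.2
blob 47 r 61.8 ang 88.9
blob 64 r 61.2 ang -79.8
pos [595.3 284.6 185.5] Xang 109.7 phi 88.3 R 405.8 tool-frame hub: x -381.3 y -108.0 F x -0.2 y -0.1 z -0.2
Z axis [-0.076 -0.052 -0.996]
```

The picture limit is reached, so I'll verify the standing vial numerically.

Run:
```python
from h import *
m=camera_model("wrist");im=capture("wrist")
hsv=cv2.cvtColor(im,cv2.COLOR_BGR2HSV)
q=proj("wrist",(507.3,251.3,67),m).astype(int);print("expected cap px",q,im[q[1],q[0]])
blue=cv2.inRange(hsv,(100,110,30),(125,255,255))
n,l,s,c=cv2.connectedComponentsWithStats(blue);i=1+np.argmax(s[1:,4]);print("blue",s[i])
# non-blue blob around expected cap
lowsat=((hsv[...,1]<60)&(hsv[...,2]>70)).astype(np.uint8)
hull=cv2.convexHull(np.argwhere(l==i)[:,::-1].astype(np.int32));mk=np.zeros(blue.shape,np.uint8);cv2.drawContours(mk,[hull],-1,1,-1)
n,l2,s2,c2=cv2.connectedComponentsWithStats(lowsat&mk)
for j in range(1,n):
    if s2[j,4]>15:print("lowsat",s2[j],c2[j].round(1),ray("wrist",c2[j],67,m).round(1))
x,y=q
for r in range(y-14,y+40,4):print(r,[tuple(int(v) for v in im[r,k]) for k in range(x-12,x+16,6)])
print(abs(proj("wrist",(507.3-9.5,251.3,67),m)-proj("wrist",(507.3+9.5,251.3,67),m)),proj("wrist",(507.3,251.3,10),m))
```

```text
expected cap px [252 100] [110 115 117]
blue [ 221   71   69   72 2805]
lowsat [234  74   7   7  34] [236.9  77. ] [[492.5 230.1  67. ]]
lowsat [280  87   6   6  32] [282.5  89.5] [[488.5 274.8  67. ]]
lowsat [242  93  19  21 318] [250.9 102.6] [[509.8 250.4  67. ]]
lowsat [224 122   6   6  29] [226.3 124.4] [[537.2 234.5  67. ]]
lowsat [268 133   6   6  30] [270.4 135.6] [[532.7 279.   67. ]]
86 [(133, 86, 53), (90, 59, 39), (80, 54, 38), (81, 54, 37), (80, 53, 36)]
90 [(133, 85, 52), (91, 53, 35), (73, 41, 27), (82, 48, 34), (79, 54, 36)]
94 [(124, 76, 45), (86, 85, 84), (109, 113, 115), (80, 55, 40), (76, 45, 33)]
98 [(126, 74, 46), (108, 114, 117), (109, 115, 117), (107, 112, 114), (93, 61, 41)]
102 [(57, 30, 20), (109, 114, 117), (109, 114, 116), (108, 114, 116), (116, 74, 49)]
106 [(69, 41, 26), (108, 114, 116), (107, 113, 115), (108, 114, 116), (100, 65, 43)]
110 [(71, 42, 26), (102, 109, 111), (109, 115, 118), (60, 62, 63), (122, 79, 50)]
114 [(107, 59, 33), (12, 14, 19), (33, 35, 40), (22, 21, 25), (112, 73, 48)]
118 [(111, 66, 36), (72, 46, 28), (26, 20, 19), (75, 49, 32), (111, 65, 42)]
122 [(133, 85, 49), (81, 41, 21), (77, 42, 24), (80, 43, 24), (107, 67, 42)]
126 [(114, 70, 37), (86, 52, 29), (75, 47, 25), (76, 47, 31), (123, 79, 49)]
130 [(117, 73, 41), (86, 53, 32), (77, 48, 29), (74, 46, 25), (125, 80, 50)]
134 [(101, 72, 55), (82, 50, 29), (75, 46, 25), (75, 46, 25), (125, 80, 47)]
138 [(145, 156, 157), (94, 104, 109), (74, 72, 73), (69, 43, 27), (77, 49, 33)]
[ 6.64617173 19.49090432] [253.75825309 106.60714067]
```

```bash
python3 -c "
from rig import finish_job;print(finish_job())"
```

```text
the job is handed in; nothing more can be done
None
```

The white-capped vial now stands in the blue cup, and its empty pocket is in line with the pointer stripe. I handed the job in after about 28 s of the 72 s allowed, with the robot touching nothing.

**Turning:** I dragged the carousel round by its rubber rim in two presses, with up to about 9 N inward and about 12 N total in the readings. The finger slipped briefly late in the first drag, which left the pocket 4° short; the second drag corrected it. The closer wrist-camera view then put the pocket at about −5.5°, with the pointer at −6.1°.

**Vial:** I lifted it, carried it over and lowered it until I felt the cup floor at 8.5 N, with the vial's underside computed at about 9.5 mm against the 10 mm floor. Then I let go and backed off.

**Last checks:**
- The cap was found at (510, 250) mm and at standing height. The cup centre is (507, 251), so it is upright in the ring within a few millimetres.
- The black caps' positions were the same before and after the lift, so the carousel did not move.
- The gripper reading was the same during the carry, so the vial never slipped.

**Not checked or off:**
- I could not view the final picture because the 12-picture limit was reached, so the last check is by numbers only.
- The scene camera was blocked whenever I viewed it.
- The tool tilted up to 7° during the drags. I turned the jaws across the tilt so the vial stayed upright.

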